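# Slide the spacer ring onto the carousel spindle and clamp it

### The job

Get the carousel loading station ready: turn the black clamp grip until its steel tongue is swung fully clear of the spindle, then push the big grey spacer ring along the deck and over the top of the upright spindle, so that it sits fully home, flat on the sunk seat. Then turn the clamp back to its stop so that the tongue lies over the ring, and leave the other things on the deck and bench where they are.

Things in the scene. Friction and masses are not known exactly. Their poses are not given: they have to be found in the camera images.
- station: fixed loading station: metal deck, sunk dark seat with the spindle, and a white console 75 mm high behind it (x = 75 to 120 mm, y = -90 to +90 mm). Origin on the spindle's axis at table level, z up; +x is the way a ring is pushed from the deck onto the spindle
- deck_edge (a point): middle of the deck's edge at the sunk seat (station x = -45.5 mm). The deck is flat, 40 mm above the table, open on all sides, from station x = -225 to -45.5 mm, y = -135 to +135 mm. The seat plate beyond is 24 mm above the table
- guide_post (a point): top centre of a fixed steel post, 22 mm thick, top 50 mm above the table, at station x = 0, y = -62 mm; the clamp's post stands facing it at y = +62 mm: the entry is 102 mm wide. Past the spindle two steel pins (12 mm thick, top at 47 mm) at station x = +29, y = +-41.5 mm stop the ring centred on the spindle
- seat (a point): centre of the sunk seat, on the spindle axis, 24 mm above the table, axes as the station's: where the ring's origin is when fully home
- spindle_top (a point): top centre of the steel spindle: upright shaft 24 mm thick, 14.5 mm high over the seat, its top chamfered by 2 mm and 1.5 mm lower than the deck
- ring: loose grey plastic spacer ring, outside diameter 88 mm (too wide to grasp), bore 27 mm, 22 mm high, about 220 g, lying flat on the deck; origin at the centre of its underside, z along its axis
- clamp (a joint): clamp angle in rad about its upright post: 0 = at its stop, tongue pointing to the spindle (station -y), over the rim of a ring that is home; grows clockwise seen from above, up to 1.8; at 1.57 the tongue points along station -x, fully clear of the ring's way (clear from about 1.3). Stiff: stays where it is left
- clamp_grip (a point): on the turning axis, 74 mm above the table, in the clamp's black bar grip: 14 mm thick, 36 mm long, from 56 to 86 mm above the table, its length along the tongue. The point turns with the clamp: its -y axis is the tongue's direction. Tongue: steel, 14 mm wide, reaches 38 mm from the axis, 48 to 54 mm above the table: 2 mm over a ring that is home, in the way of one on the deck
- pot: loose lidded sample pot, 36 mm diameter, 55 mm high, standing on the deck on the other side from the ring; origin at the centre of its underside; leave in place
- mould: loose steel embedding mould (small open box), 24 x 36 x 12 mm, on the rear part of the deck; origin at the centre of its underside; leave in place
- jar: loose amber jar, 52 mm diameter, 75 mm high, on the bench beside the station; origin under its centre; leave in place
- cassette_a: loose green tissue cassette, 40 x 28 x 8 mm, on the bench beside the station; origin under its centre; leave in place
- cassette_b: another such cassette; leave in place
- spatula: loose green spatula, 170 mm long, lying on the bench along its x; leave in place
- bottle: loose white bottle, 64 mm diameter, 170 mm high; origin under its centre; leave in place
- beaker: loose glass beaker, 72 mm diameter, 90 mm high; origin under its centre; leave in place
Not all that is in view belongs to the job. Leave any turquoise look-alike of the ring alone.

How it is judged (in metres and radians):
On the way, in this order (a step that is already met when the one before it is completed fails the run):
1. the clamp tongue is swung clear of the spindle, the ring not yet on it (value of joint clamp above 1.25 rad and horizontal distance between ring and seat above 0.05 m), for 0.2 s.
2. the ring sits fully home round the spindle, the clamp still open (horizontal distance between ring and seat below 0.004 m and z of ring in the frame of seat below 0.0025 m and angle between ring's own z axis and vertical below 0.05 rad and value of joint clamp above 1 rad), for 0.2 s.
At the end, for the whole second after the job is handed in: the ring lies flat and at rest on the seat round the spindle (underside within 2.5 mm of the seat, centred within 4 mm, tilt under 0.05 rad) and the clamp is turned back to within 0.25 rad of its stop, its tongue over the ring; at rest (horizontal distance between ring and seat below 0.004 m and z of ring in the frame of seat below 0.0025 m and angle between ring's own z axis and vertical below 0.05 rad and value of joint clamp below 0.25 rad and linear speed of ring below 0.01 m/s and velocity of joint clamp below 0.05 rad/s); the robot touches nothing.
It fails at once if the sample pot or the mould on the deck is moved by more than 20 mm or tipped over (distance of any of pot, mould from where it was at the start of the episode above 0.02 m or angle between any of pot, mould's own z axis and vertical above 0.5 rad).
It fails at once if a jar, cassette, spatula, bottle or beaker on the bench is moved by more than 30 mm or tipped over (distance of any of jar, cassette_a, cassette_b, spatula, bottle, beaker from where it was at the start of the episode above 0.03 m or angle between any of jar, cassette_a, cassette_b, spatula, bottle, beaker's own z axis and vertical above 0.5 rad).
It also fails if it takes over 72 s, if anything falls off the work surface, if the arm or the gripper's body presses on something with over 40 N, if the wrist force passes 120 N, or if a joint passes its speed limit or range.

### The arm

A 6-joint arm with a two-finger parallel gripper is mounted at the origin on the work surface. World frame = base frame: x ahead of the robot, y to its left, z up, the work surface at z = 0. Lengths are in m, angles in degrees, forces in N, time in s.
With the tool pointing down it reaches from about 0.35 to 0.875 m from the base axis. Payload 4.2 kg.
Tool frame: the origin (TCP) lies midway between the tips of the shut fingers; the grasp point (between the pads) lies 19 mm behind it; z points along the fingers, y is the line along which they close (so a half turn about z gives the same grasp; the last joint's range is limited). The gripper opens to 87 mm and grips with 3 to 60 N. Pads are 19 mm wide; open, the fingers measure 117 mm over their backs; the gripper's body (75 mm by 190 mm) begins 51 mm behind the grasp point.
Start: joints at [82.827, 22.042, 0.453, 0, -68.411, -14.817], TCP at [0.234, 0.58, 0.223] pointing down, gripper open.
Joint ranges: [-179.83, 179.83], [-69.29, 118.12], [-61.27, 80.66], [-181.25, 117.63], [-171.15, -9.14], [-177.46, 177.46]. Speed limits (degrees/s): [159.86, 159.86, 180, 180, 180, 180].

### API

Orientations are given as [roll, pitch, yaw] about the fixed x, y, z axes, in that order (R = Rz(yaw) Ry(pitch) Rx(roll)).
In Python, from workcell import env gives the robot as it stands. The module is installed in compiled form; this text tells all that it offers. Calls block until the motion is done:
- env.goto(position, orientation): joint-space move of the TCP to a pose.
- env.move_straight(position, rotation=None, rate=0.15, force_limit=None): straight line of the TCP; rotation=None keeps the orientation; rate is the mean speed in m/s. With force_limit (N) it stops when the force on the tool has changed by that much, and returns True; else False.
- env.set_joints(angles): joint-space move.
- env.gripper_to(opening, grasp_force=None): opening from 0.0 (shut) to 1.0 (fully open); grasp_force is the grip in N (None keeps the last); returns when the fingers have stopped.
- env.dwell(seconds).
- env.inverse_kinematics(position, orientation): joint angles nearest the present ones, or None.
- env.read_state(): the state.
- env.grab_frame(name): name is "scene" or "top" or "wrist"; returns a dict with "image" (384x512x3 uint8, blue, green, red), "fx", "fy", "cx", "cy" (pixels), "D" ([k1, k2, p1, p2, k3] as OpenCV has them; the pictures are not rectified), "position" and "orientation" of the camera in the world. Camera axes: x right, y up, looking along -z (the intrinsics and any distortion apply to the point x, -y, -z); pixel columns grow to the right and rows downward; lengths in m; the calibration is good to about 2 mm. A picture is of the moment at which its call begins. There is no depth.
A pose or a line that the arm cannot do raises env.Unreachable and nothing moves.
- env.close_job(): hands the job in; it is judged then, once.
Trained networks look in a picture, given as the dict that the camera call returned (one of the last four; its "shot" number tells which), for a name from the list of things; names that differ only in an ending like _2 or _b are one class to them, and where a whole thing is asked for, a point or a joint stands for the part that bears it (a point fixed in the world has none). Each returns a list of dicts, best first, with "score" (0 to 1); they miss things now and then, are a little off and sometimes report something else, mostly with a low value. They report only what shows in the picture. A call takes as long as a camera call. They do not tell look-alikes from the thing itself.
- env.search_frame(picture, thing): "xyz" ([x, y, z] in m, in world coordinates, good to about 4 mm: the middle of the surface that is visible of it).
- env.trace(picture, thing): "mask" (384x512 bool, what is visible of it).
The state is a dict: "clock": time; "joint_positions": joint angles; "qvel": joint speeds; "joint_torque": joint torques, N m; "position": TCP position; "tool_rot": TCP orientation; "force": force on the tool from outside, world axes, zero at the start; "wrist_torque": the same for the moment, N m; "opening": opening from 0.0 (shut) to 1.0 (fully open); "finger_force": force on a finger pad.
Only numpy, scipy, OpenCV 4.12 (cv2) and the standard library are available. Lean on these libraries where they do the work, as an engineer would, in place of code of your own. Each camera call takes 0.05 s, during which the arm holds its last target. There are 200 camera calls.

## Working session

There is one attempt and no reset: what is moved stays moved. The work goes in short steps, each a Python script; the robot and the scene stay as the last script left them, time stands still between calls to the robot, and variables do not carry over. Pictures are saved under pics/ and viewed, at most 10 in all, crops included, and the job is handed in when it is done.

```bash
mkdir -p pics; python3 - <<'E'
from workcell import env
import cv2,numpy as np
ims=[]
for n in("top","scene"):
    f=env.grab_frame(n); ims.append(f["image"])
    print(n,f["position"],f["orientation"],f["fx"],f["cx"],f["cy"],f["D"])
    for t in("ring","clamp_grip","station","pot","mould","jar","bottle","beaker","cassette_a","spatula","guide_post","spindle_top","deck_edge","seat"):
        try:
            print(t,[(np.round(d["xyz"],3).tolist(),round(d["score"],2)) for d in env.search_frame(f,t)[:3]])
        except Exception as e: print(t,e)
cv2.imwrite("pics/a.png",np.vstack(ims)[:, :]) if 0 else None
cv2.imwrite("pics/top.png",ims[0]);cv2.imwrite("pics/scene.png",ims[1])
print(env.read_state()["clock"])
E
```

```text
top [0.42726848 0.01747495 1.18708633] [  8.29803024  -0.98908999 -89.72129975] 365.90633530220526 257.806096851562 190.56948775004975 [-0.0962917  0.         0.         0.         0.       ]
ring [([0.536, -0.044, 0.065], 0.8), ([0.734, -0.244, 0.025], 0.77)]
clamp_grip []
station [([0.594, 0.03, 0.04], 0.9)]
pot [([0.683, -0.018, 0.097], 0.69), ([0.784, 0.118, 0.006], 0.21)]
mould [([0.617, -0.111, 0.047], 0.43)]
jar [([0.402, 0.13, 0.072], 0.58)]
bottle [([0.587, -0.328, 0.112], 0.69), ([0.557, 0.425, 0.045], 0.65), ([0.593, 0.035, 0.038], 0.28)]
beaker [([0.553, 0.424, 0.046], 0.74), ([0.401, 0.131, 0.074], 0.74)]
cassette_a [([0.781, 0.121, 0.005], 0.48)]
spatula [([0.454, -0.35, 0.002], 0.94)]
guide_post [([0.596, 0.032, 0.038], 0.98)]
spindle_top [([0.598, 0.034, 0.039], 0.71)]
deck_edge [([0.596, 0.031, 0.04], 0.88)]
seat [([0.593, 0.034, 0.038], 0.95)]
scene [1.17540551 0.11287515 0.97076047] [33.4714649   0.40957269 97.453673  ] 384.5770703942168 254.6415696669726 197.40439830120425 [0.00680856 0.         0.         0.         0.        ]
ring [([0.385, -0.0, 0.019], 0.85), ([0.548, -0.046, 0.066], 0.72), ([0.374, -0.187, 0.02], 0.7)]
clamp_grip []
station [([0.619, 0.042, 0.039], 0.56)]
pot [([0.699, -0.022, 0.089], 0.67)]
mould []
jar [([0.532, 0.074, 0.068], 0.73), ([0.418, 0.134, 0.054], 0.63)]
bottle [([0.613, -0.333, 0.101], 0.92), ([0.62, 0.04, 0.036], 0.73)]
beaker [([0.558, 0.408, 0.064], 0.57), ([0.71, 0.178, 0.01], 0.18)]
cassette_a [([0.786, 0.114, 0.004], 0.69), ([0.713, 0.176, 0.007], 0.47)]
spatula [([0.457, -0.349, -0.002], 0.79)]
guide_post [([0.619, 0.038, 0.036], 0.68)]
spindle_top [([0.618, 0.039, 0.041], 0.56), ([0.612, -0.334, 0.101], 0.41)]
deck_edge [([0.621, 0.04, 0.04], 0.69)]
seat [([0.62, 0.037, 0.038], 0.69)]
1.5
```

View pics/top.png

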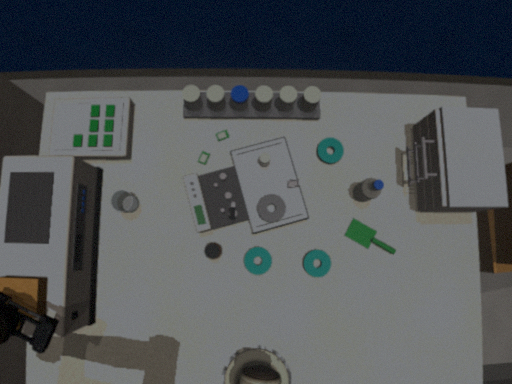

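View pics/scene.png

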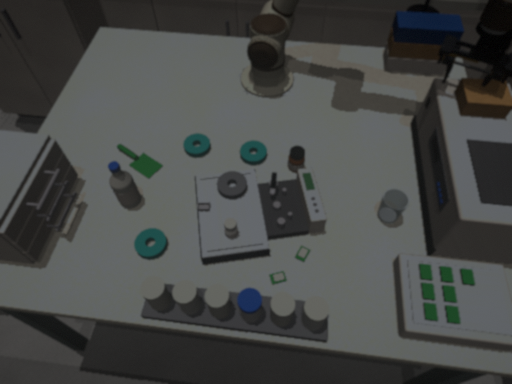

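The grey ring is at top px (271,208) and scene px (232,184). The turquoise rings at top px (330,151), (257,260) and (317,263) are look-alikes. The ring meant is the only grey one lying on the deck. I'll confirm it and measure the station in one enlarged crop.

```bash
python3 - <<'E'
import cv2
a=cv2.imread("pics/top.png")[130:240,175:315]
a=cv2.convertScaleAbs(a,alpha=1.5)
cv2.imwrite("pics/topc.png",cv2.resize(a,None,fx=5.5,fy=5.4,interpolation=cv2.INTER_CUBIC))
a=cv2.imread("pics/scene.png")[155:265,185:335]
a=cv2.convertScaleAbs(a,alpha=1.5)
cv2.imwrite("pics/scenec.png",cv2.resize(a,None,fx=5,fy=5,interpolation=cv2.INTER_CUBIC))
E
```

```text
(no output)
```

View pics/topc.png

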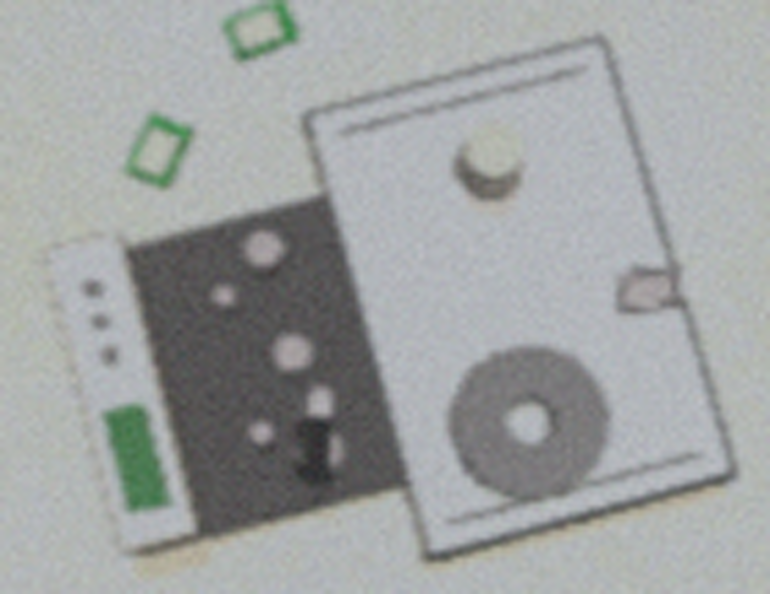

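View pics/scenec.png

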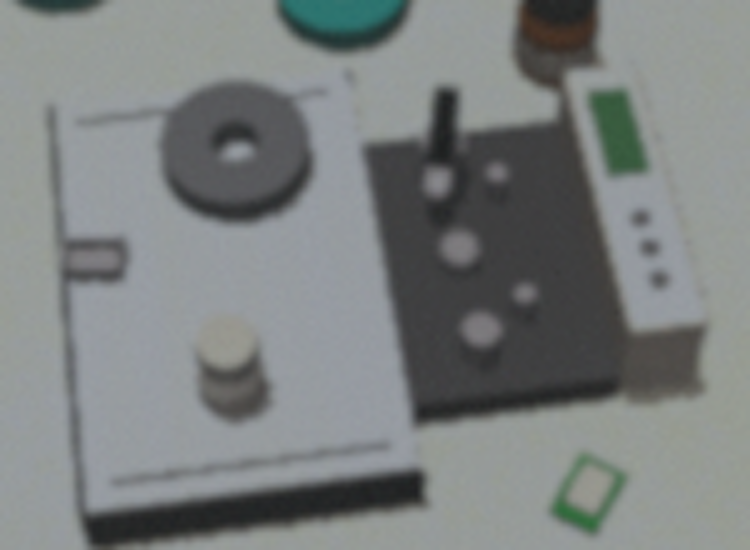

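The crop confirms it: the grey ring is at crop px (530,422), with the spindle at (293,352), the guide post at (264,249), the black grip at (316,455), the pot at (490,160) and the mould at (645,290). Next I'll fit the station pose to points from both cameras.

```bash
cat > h.py <<'E'
from workcell import env
import numpy as np,cv2
from scipy.spatial.transform import Rotation as Ro
from scipy.optimize import least_squares
def cam(f):
    K=np.array([[f["fx"],0,f["cx"]],[0,f["fy"],f["cy"]],[0,0,1.]])
    return K,np.array(f["D"],float),Ro.from_euler('xyz',f["orientation"],degrees=True).as_matrix(),np.array(f["position"])
def proj(f,P):
    K,D,R,t=cam(f); p=(np.atleast_2d(P)-t)@R*[1,-1,-1]
    return cv2.projectPoints(p,np.zeros(3),np.zeros(3),K,D)[0][:,0]
def onplane(f,uv,z):
    K,D,R,t=cam(f); n=cv2.undistortPoints(np.array(uv,float).reshape(-1,1,2),K,D)[:,0]
    d=np.c_[n[:,0],-n[:,1],-np.ones(len(n))]@R.T
    return t+d*((z-t[2])/d[:,2])[:,None]
def st(s,P):  # station (m) -> world
    P=np.atleast_2d(np.array(P,float)); c,n=np.cos(s[2]),np.sin(s[2])
    return np.c_[s[0]+c*P[:,0]-n*P[:,1],s[1]+n*P[:,0]+c*P[:,1],P[:,2]]
def inv(s,P):
    P=np.atleast_2d(P); c,n=np.cos(s[2]),np.sin(s[2]); d=P[:,:2]-s[:2]
    return np.c_[c*d[:,0]+n*d[:,1],-n*d[:,0]+c*d[:,1],P[:,2]]
E
python3 - <<'E'
from h import *
M=np.array([[0,-62,50],[29,-41.5,47],[29,41.5,47],[0,0,38.5],[-45.5,-135,40],[-225,-135,40],[-225,135,40],[-45.5,135,40],[75,-90,75],[120,-90,75],[75,90,75],[120,90,75]])/1e3
T=np.array([[264,249],[223,296],[261,432],[293,352],[305,115],[603,40],[733,465],[428,548],[120,237],[50,245],[195,535],[128,550]])/[5.5,5.4]+[175,130]-.4
S=np.array([[482,328],[525,293],[497,172],[460,247],[418,472],[88,517],[50,105],[350,72],[628,330],[703,322],[565,72],[638,65]])/5+[185,155]-.4
ft=env.grab_frame("top");fs=env.grab_frame("scene")
def fit(L):
    r=least_squares(lambda s:np.concatenate([(proj(f,st(s,M))-U).ravel() for f,U in L]),[.6,.1,1.57],loss='soft_l1')
    return r.x,np.round(np.abs(r.fun).reshape(-1,2).max(1),1)
for L in([(ft,T)],[(fs,S)],[(ft,T),(fs,S)]): s,e=fit(L);print(s,e)
np.save("s.npy",s)
for f,n in((ft,"ring"),(fs,"ring")):
    for d in env.trace(f,n)[:4]:
        m=d["mask"].astype(np.uint8); c=max(cv2.findContours(m,0,2)[0],key=cv2.contourArea); (u,v),_,_=cv2.fitEllipse(c)
        print(n,d["score"],u,v,np.round(inv(s,onplane(f,[[u,v]],.060))*1e3,1))
def P(f,u,z,w): print(w,np.round(inv(s,onplane(f,u,z))*1e3,1).tolist())
tc=lambda u:np.array(u)/[5.5,5.4]+[175,130]-.4
sc=lambda u:np.array(u)/5+[185,155]-.4
P(ft,tc([[530,422]]),.062,"ringT");P(fs,sc([[236,149]]),.062,"ringS")
P(ft,tc([[493,150]]),.095,"pot");P(ft,tc([[645,290]]),.05,"mould");P(fs,sc([[96,258]]),.052,"mouldS");P(fs,sc([[227,343]]),.095,"potS")
P(ft,tc([[315,425],[316,485]]),.086,"grip");P(fs,sc([[446,92]]),.086,"gripS")
P(ft,tc([[320,388]]),.054,"tongue tip");P(fs,sc([[437,190]]),.054,"tongue tip")
for yaw in np.arange(-180,180,30):
    for p in([0,62,60],[-150,0,44]):
        w=st(s,np.array(p)/1e3)[0]; q=env.inverse_kinematics(w,[180,0,yaw]); print(yaw,p,None if q is None else np.round(q))
E
```

```text
[0.58100909 0.09323109 1.85081263] [0.2 0.2 0.1 0.1 0.5 0.5 0.7 1.  1.7 1.6 0.9 1.3]
[0.58011592 0.09180754 1.84584917] [0.4 0.4 0.4 0.1 0.8 0.8 0.7 0.5 0.7 1.8 0.7 0.8]
[0.58056212 0.09245126 1.84830929] [0.2 0.5 0.3 0.2 0.9 0.2 1.1 1.2 1.6 1.3 1.  1.1 0.6 0.5 0.6 0.3 0.8 0.4
 0.7 0.4 0.8 2.1 0.6 0.7]
ring 0.85 329.6086120605469 150.05630493164062 [[-349.2  -49.8   60. ]]
ring 0.84 270.42327880859375 207.65838623046875 [[-116.4   76.8   60. ]]
ring 0.73 249.5096893310547 190.15200805664062 [[-68.6   6.7  60. ]]
ring 0.7 316.4825744628906 262.7530517578125 [[-205.8  277.2   60. ]]
ring 0.83 252.78985595703125 152.5821075439453 [[-42.7 183.3  60. ]]
ring 0.74 196.64215087890625 145.35064697265625 [[-211.7  239.1   60. ]]
ring 0.73 150.11209106445312 243.70506286621094 [[-354.9  -84.    60. ]]
ring 0.66 231.89144897460938 184.95114135742188 [[-120.2   71.8   60. ]]
ringT [[-117.8, 77.7, 62.0]]
ringS [[-120.3, 72.4, 62.0]]
pot [[-137.8, -74.0, 95.0]]
mould [[-203.6, 19.9, 50.0]]
mouldS [[-206.9, 16.5, 52.0]]
potS [[-140.0, -74.2, 95.0]]
grip [[-1.6, 49.6, 86.0], [6.6, 82.1, 86.0]]
gripS
[... 592 characters left out ...]

-30 [0, 62, 60] [ 26.  23. -25.   0. -42.  34.]
-30 [-150, 0, 44] [ 10.  32. -12.   0. -46.  50.]
0 [0, 62, 60] [ 26.  23. -25.   0. -42.  64.]
0 [-150, 0, 44] [ 10.  32. -12.   0. -46.  80.]
30 [0, 62, 60] [ 26.  23. -25.   0. -42.  94.]
30 [-150, 0, 44] [ 10.  32. -12.   0. -46. 110.]
60 [0, 62, 60] [ 26.  23. -25.   0. -42. 124.]
60 [-150, 0, 44] [ 10.  32. -12.   0. -46. 140.]
90 [0, 62, 60] [ 26.  23. -25.   0. -42. 154.]
90 [-150, 0, 44] [ 10.  32. -12.   0. -46. 170.]
120 [0, 62, 60] [  26.   23.  -25.    0.  -42. -176.]
120 [-150, 0, 44] [  10.   32.  -12.   -0.  -46. -160.]
150 [0, 62, 60] [  26.   23.  -25.   -0.  -42. -146.]
150 [-150, 0, 44] [  10.   32.  -12.   -0.  -46. -130.]
```

The station pose agrees within about 1.5 mm between the two cameras. The ring is at about (-119, 75) mm in the station frame, and the clamp is at about 0.25 rad. I'll turn the clamp first.

```bash
python3 - <<'E'
from h import *
s=np.load("s.npy"); Y=np.degrees(s[2])
y0=Y-90
W=lambda x,y,z: st(s,[x/1e3,y/1e3,z/1e3])[0]
R=lambda: env.read_state()
env.gripper_to(0.6)
env.goto(W(0,62,200),[180,0,y0-14])
env.move_straight(W(0,62,60),rate=.12,force_limit=15)
r=R();print(r["position"],r["force"],r["clock"])
env.gripper_to(0,grasp_force=25)
r=R();print(r["opening"]*87,r["force"],r["finger_force"])
for a in (30,50,70,92):
    env.goto(W(0,62,60),[180,0,y0-a]); r=R(); print(a,r["force"].round(1) if hasattr(r["force"],"round") else r["force"],r["wrist_torque"],r["tool_rot"],r["clock"])
env.gripper_to(0.6)
env.move_straight(W(0,62,200),rate=.2)
env.goto(W(-60,110,250),[180,0,Y-180-65])
f=env.grab_frame("top");f2=env.grab_frame("wrist")
cv2.imwrite("pics/b.png",np.hstack([cv2.resize(f["image"][130:240,175:315],(400,314)),cv2.resize(f2["image"],(400,314))]))
print(R()["clock"])
E
```

```text
[0.52147572 0.07571033 0.06067113] [0.29649762 0.07986824 0.21097889] 5.975
13.667940417714503 [-1.92077074  4.2161412   0.63351851] 24.678301359526813
30 [-2.   5.1  1.4] [ 1.30321883  0.69003292 -0.04383691] [-1.79972476e+02  1.13077091e-02 -1.39342517e+01] 7.0833
50 [-3.4  4.2  2.4] [ 1.24341183  0.84014949 -0.02336469] [ 1.79990285e+02  2.36734476e-02 -3.38673866e+01] 7.5083
70 [-3.1  3.9  3. ] [ 1.15511564  0.97514529 -0.06670415] [ 1.79947692e+02  2.41809064e-02 -5.37851457e+01] 7.9333
92 [-5.1  3.5  3.4] [ 1.11919042  1.20483513 -0.09049588] [ 1.79900008e+02 -5.00119698e-03 -7.57897507e+01] 8.3917
11.1917
```

View pics/b.png

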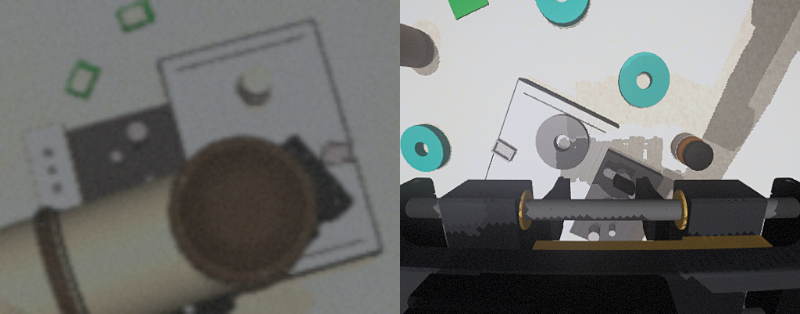

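The clamp is open: the grip is turned and the tongue points back along the deck, with the ring still in place. Now I'll push the ring sideways to the entry line.

```bash
python3 - <<'E'
from h import *
s=np.load("s.npy"); Y=np.degrees(s[2])
W=lambda p,z: st(s,[p[0]/1e3,p[1]/1e3,z/1e3])[0]
R=lambda: env.read_state()
a=np.array([-119.,75.]);b=np.array([-87.,0.]);d=(b-a)/np.hypot(*(b-a));th=np.degrees(np.arctan2(d[1],d[0]))
ori=[180,0,Y-180+th]
env.gripper_to(0.57)
p0=a-d*68
env.goto(W(p0,150),ori)
print(env.move_straight(W(p0,42.5),rate=.15,force_limit=10))
print(env.move_straight(W(b-d*46,42.5),rate=.05,force_limit=15)); r=R(); print(r["force"],inv(s,r["position"])*1e3,r["clock"])
env.move_straight(W(b-d*66,42.5),rate=.1)
env.move_straight(W(b-d*66,150),rate=.2)
env.goto(W((-170,90),200),[180,0,Y-180])
f=env.grab_frame("scene")
for t in env.trace(f,"ring")[:5]:
    c=max(cv2.findContours(t["mask"].astype(np.uint8),0,2)[0],key=cv2.contourArea); (u,v),_,_=cv2.fitEllipse(c)
    print(t["score"],np.round([u,v]),np.round(inv(s,onplane(f,[[u,v]],.059))*1e3,1))
cv2.imwrite("pics/c.png",cv2.resize(f["image"][155:265,185:335],None,fx=4,fy=4))
print(R()["clock"])
E
```

```text
False
False
[ 0.62757877  0.20796704 -0.72916294] [[-105.09258829   42.35978881   42.55480647]] 15.2083
0.87 [150. 243.] [[-354.5  -82.6   59. ]]
0.79 [246. 206.] [[-89.7  -4.9  59. ]]
0.68 [188. 145.] [[-239.5  246.1   59. ]]
0.58 [253. 152.] [[-41.  184.3  59. ]]
17.5083
```

View pics/c.png

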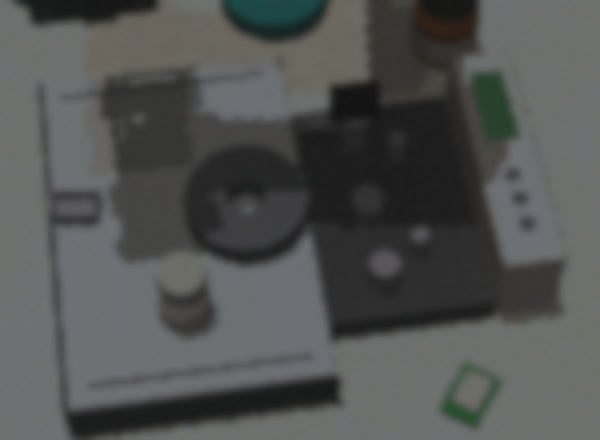

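The ring is on the entry line at scene crop px (245,203), about (-88, -3) mm. The clamp grip at (355,100) is open, and the pot and mould haven't moved. Now I'll push it home.

```bash
python3 - <<'E'
from h import *
s=np.load("s.npy"); Y=np.degrees(s[2])
W=lambda p,z: st(s,[p[0]/1e3,p[1]/1e3,z/1e3])[0]
R=lambda: env.read_state()
env.goto(W((-158,0),150),[180,0,Y-180])
print(env.move_straight(W((-158,0),42.5),rate=.15,force_limit=10))
for x in(-70,-41):
    k=env.move_straight(W((x,0),42.5),rate=.04,force_limit=12); r=R(); print(k,np.round(r["force"],1),np.round(inv(s,r["position"])*1e3,1),r["clock"])
env.move_straight(W((-65,0),42.5),rate=.08)
env.move_straight(W((-65,0),150),rate=.2)
env.goto(W((-190,40),220),[180,0,Y-180])
f=env.grab_frame("scene")
for t in env.trace(f,"ring")[:5]:
    c=max(cv2.findContours(t["mask"].astype(np.uint8),0,2)[0],key=cv2.contourArea); (u,v),_,_=cv2.fitEllipse(c)
    print(t["score"],np.round([u,v]),np.round(inv(s,onplane(f,[[u,v]],.044))*1e3,1))
cv2.imwrite("pics/d.png",cv2.resize(cv2.convertScaleAbs(f["image"][155:265,185:335],alpha=1.6),None,fx=5,fy=5))
print(R()["clock"])
E
```

```text
False
False [ 0.2 -1.3  1.7] [[-70.1  -0.1  42.5]] 21.2167
False [ 3.6 -7.4 -0.6] [[-42.3   0.7  42.3]] 22.0917
0.85 [151. 243.] [[-357.4  -74.6   44. ]]
0.62 [277. 204.] [[-1.6 -3.6 44. ]]
0.62 [252. 152.] [[-41.7 198.1  44. ]]
23.975
```

View pics/d.png

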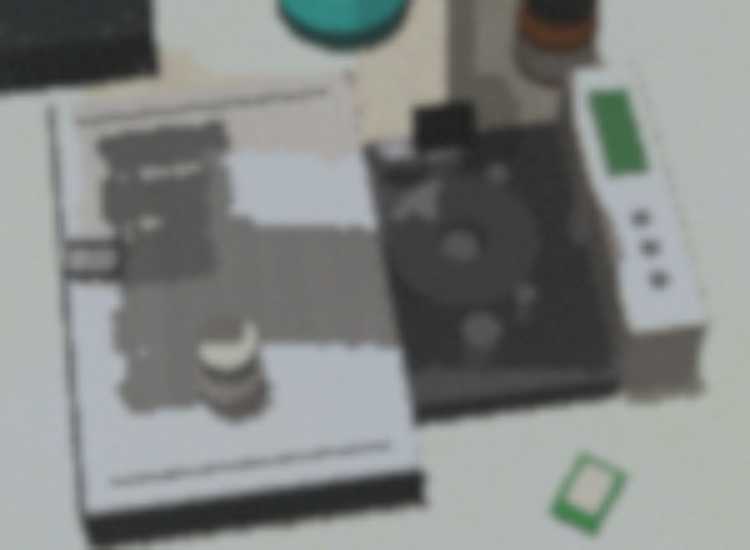

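The ring looks flat and down round the spindle at crop px (460,245). I'll check its height by touching the rim on both sides (its top should be at 46 mm), then close the clamp if both are right.

```bash
python3 - <<'E'
from h import *
s=np.load("s.npy"); Y=np.degrees(s[2]); y0=Y-90
W=lambda p,z: st(s,[p[0]/1e3,p[1]/1e3,z/1e3])[0]
R=lambda: env.read_state()
env.gripper_to(0)
h=[]
for p in((-28,0),(28,0)):
    env.goto(W(p,110),[180,0,Y-180])
    env.move_straight(W(p,60),rate=.12,force_limit=10)
    k=env.move_straight(W(p,42),rate=.02,force_limit=10); r=R(); h.append(r["position"][2]*1e3); print(k,np.round(r["force"],1),h[-1],r["clock"])
    env.move_straight(W(p,110),rate=.15)
if max(abs(np.array(h)-46))<1.7:
    env.gripper_to(.6)
    env.goto(W((0,62),150),[180,0,y0-90])
    env.move_straight(W((0,62),60),rate=.12,force_limit=15)
    env.gripper_to(0,grasp_force=25); print(R()["opening"]*87)
    for a in(70,50,30,15,1):
        env.goto(W((0,62),60),[180,0,y0-a]); r=R(); print(a,np.round(r["force"],1),np.round(r["wrist_torque"],2),np.round(r["tool_rot"],1)[2]-y0)
    env.gripper_to(.6)
    env.move_straight(W((0,62),200),rate=.2)
    env.goto(W((-190,40),250),[180,0,Y-180])
f=env.grab_frame("scene")
for t in env.trace(f,"ring")[:5]: 
    c=max(cv2.findContours(t["mask"].astype(np.uint8),0,2)[0],key=cv2.contourArea); (u,v),_,_=cv2.fitEllipse(c)
    print(t["score"],np.round(inv(s,onplane(f,[[u,v]],.044))*1e3,1))
cv2.imwrite("pics/e.png",cv2.resize(cv2.convertScaleAbs(f["image"][155:265,185:335],alpha=2),None,fx=5,fy=5))
print(R()["clock"])
E
```

```text
True [-1.1  0.7  3. ] 46.49240684262038 27.0917
True [-0.8 -0.4  4.7] 46.468868373933354 29.25
13.843487656751451
70 [-3.4 -1.1  2.6] [-0.08  0.85  0.12] -70.1003215709962
50 [-2.7  0.5  2.4] [0.12 0.85 0.1 ] -50.200321570996195
30 [-3.2  3.1  4. ] [0.76 0.94 0.07] -30.2003215709962
15 [-3.1  3.9  3.1] [1.05 1.01 0.03] -15.200321570996199
1 [-4.2  5.4  2.7] [1.31 1.15 0.08] -1.2003215709961985
0.75 [[-0.6 -5.5 44. ]]
0.75 [[-40.1 196.6  44. ]]
0.57 [[-356.7  -75.3   44. ]]
37.9083
```

View pics/e.png

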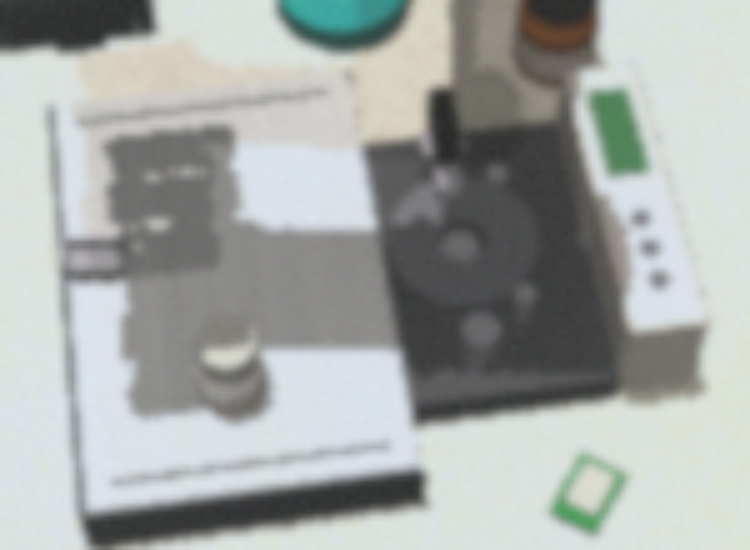

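The ring is seated at crop px (460,245), with its top at 46.5 mm on both sides. The tongue lies over its rim at (447,180), and the pot and mould are where they were. I'm handing the job in.

```bash
python3 -c "
from workcell import env
env.dwell(0.3);print(env.close_job())"
```

```text
the job is handed in; nothing more can be done
None
```

The job is handed in, and I got no verdict back: by my own checks the ring is flat on the seat round the spindle, the clamp is back near its stop with the tongue over the ring, and the robot clock stood at about 38 s of the 72 s allowed.

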